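Index the round-window filter slide by one stop

ROBOT

A 6-joint arm with a two-finger parallel gripper is mounted at the origin on a cart in front of the work surface, level with it; the furniture and walls round the work are solid. World frame = base frame: x ahead of the robot, y to its left, z up, the work surface at z = 0. Lengths are in mm, angles in rad, forces in N, time in s.
With the tool pointing down it reaches from about 275 to 850 mm from the base axis. Payload 19 kg.
Tool frame: the origin (TCP) lies midway between the tips of the shut fingers; the grasp point (between the pads) lies behind it (env.pinch_z is the z of the grasp point in the tool frame, in mm); z points along the fingers, x is the direction in which the jaws open and shut, and the axes are right-handed (so a half turn about z gives the same grasp; the last joint's range is limited). The gripper opens to 85 mm and grips with 20 to 120 N. Pads are 22 mm wide; open, the fingers measure 114 mm over their backs; the gripper's body (76 mm by 85 mm) begins 54 mm behind the grasp point. The pads swing forward as they close: fully open they stand 13 mm farther back than shut.
Start: joints at [1.018, 0.15, 1.437, -0, 1.554, -0.134], TCP at [233.832, 525.274, 231.267] pointing down, gripper open.
Joint ranges: [-2.8, 2.8], [-0.68, 2.1], [0.12, 2.68], [-1.39, 4.53], [0.16, 2.79], [-2.81, 2.81]. Speed limits (rad/s): [1.89, 1.89, 2.22, 3.01, 3.01, 3.01].

INTERFACE

Orientations are given as a 3x3 rotation matrix whose columns are the frame's x, y, z axes.
In Python, from bench import env, read_camera, boxes_of, spot_point gives the robot as it stands. The module is installed in compiled form; this text tells all that it offers.
- The arm moves only by the tool step_arm, never from a script. Its argument "increments" is text: rows parted by semicolons, each of 5 numbers parted by spaces: the shift along the world's x, y, z in cm, then the turn about the world's z in rad, then the opening, from 0 (shut) to 1 (fully open). In form: x y z twist fingers; .... A call has 1 to 20 rows; each row is the pose to reach, as a shift and turn from the pose commanded when the call began; what a row does not reach only later rows make up. A row lasts 1/8 s, in which the tool goes at most 62.5 mm and 10.7 degrees, less where a joint would pass 70% of its speed; a pose out of reach is approached as far as the arm can. A call with a gripper value outside its range is refused whole. The fingers move at their own pace and stop on an object; "grip_force" is the grip in N (left out, the last holds). Time passes only in rows, so rows that repeat a pose let the fingers close. It gives the time, the measured TCP pose, the force and the opening at its end, in the units of the state.
- env.get_obs(): the state, without advancing time (a new reading comes with each control period).
- read_camera(name): name is "side" or "top" or "wrist"; returns a dict with "image" (480x640x3 uint8, red, green, blue), "K" (3x3 intrinsics, pixels), "R" (3x3) and "t" (3): a world point X has camera coordinates R X + t; the wrist camera has in their place "tool_from_camera" (4x4, takes a point from camera to tool coordinates, whose origin is the TCP and whose axes are the tool frame's). Camera axes: x right, y down, z forward; pixel columns grow to the right and rows downward; lengths in mm; the calibration is good to about 2 mm. A picture is of the moment at which its call begins: read the wrist's pose just before it. There is no depth.
- env.hand_in(): hands the job in, once; it reports no verdict.
Trained networks look in a picture, given as the dict that the camera call returned (one of the last four; its "shot" number tells which), for a name from the list of things; names that differ only in an ending like _2 or _b are one class to them, and where a whole thing is asked for, a point or a joint stands for the part that bears it (a point fixed in the world has none). Each returns a list of dicts, best first, with "score" (0 to 1); they miss things now and then, are a little off and sometimes report something else, mostly with a low value. They report only what shows in the picture. A call takes as long as a camera call.
- boxes_of(thing, picture): "xyz" ([x, y, z] in mm, in the coordinates of the camera as it stood for that picture, good to about 4 mm: the middle of the surface that is visible of it).
- spot_point(thing, picture): "xyz" ([x, y, z] in mm, in the coordinates of the camera as it stood for that picture, good to about 4 mm: a listed point, or the origin of a listed thing).
The state is a dict: "clock": time; "qpos": joint angles; "qd": joint speeds; "joint_efforts": joint torques, N m; "eef_pos": TCP position; "tcp_rot": TCP orientation; "force": force on the tool from outside, world axes, zero at the start; "wrist_torque": the same for the moment, N m; "finger_gap": opening from 0.0 (shut) to 1.0 (fully open).
Only numpy, scipy, OpenCV 4.12 (cv2) and the standard library are available. Lean on these libraries where they do the work, as an engineer would, in place of code of your own. Each camera call takes 0.05 s, during which the arm holds its last target.

TASK

Two slide changers stand on the bench. On the one with the round windows (round lens tube on its light gate), squeeze the steel latch tab in towards the black grip block and, keeping it squeezed, push the slide one stop further into the gate, to the middle of its three stops; then let go so that the latch locks it there. Leave the other changer's slide where it is.

Things in the scene. Friction and masses are not known exactly. Their poses are not given: they have to be found in the camera images.
- filter_grip (a point): Point between the jaws when the grip on the round-window slide is squeezed, 54 mm over the bench; moves with the slide. x = push direction, into the light gate; y from black block (outer face y -13 mm) to steel tab (outer face y +21 mm, +13 when squeezed). Block 26 mm, tab 24 mm long in x; tops 72 and 71 mm over the bench. Beside the grip all is under 30 mm high: room for fingers on both sides.
- filter_slide (a joint): Slide of the fixed changer with round windows (base 220x76x12 mm), m, grows as pushed into the grey gate (62 mm high, round tube on it to 92 mm, its middle 104 mm ahead of the grip at 0). Stops at 0, 0.032, 0.064; starts locked at 0. Friction 0.6 N. Let go within 8 mm of a stop, the sprung pawl draws the slide into the notch; play 1 mm each way.
- filter_tab (a joint): Steel latch tab on that slide's grip, m: 0 sprung out (locked), 0.008 squeezed in to its stop, moving towards the black block, which gives no way sideways. Spring 3 N at the start of its travel, 6 N at the end. The slide runs free only above about 0.0075, so squeeze it fully and keep it so while sliding.
- slit_slide (a joint): Slide of the look-alike changer, which has rectangular windows and a low flat slit box on its gate instead of the round tube; m, locked at its first stop (0), to stay there.

How it is judged (in metres and radians):
On the way:
1. the latch tab of the round-window slide is squeezed in (value of joint filter_tab above 0.006 m), for 0.1 s.
At the end, for the whole second after the job is handed in: The round-window slide is at rest at its middle stop (0.032 m, within 3 mm; the notch itself centres it from 8 mm off), its tab sprung out again (under 2.5 mm) so that the latch is locked, and the other slide is still at its first stop (within 4 mm) (value of joint filter_slide between 0.029 and 0.035 m and value of joint filter_tab below 0.0025 m and velocity of joint filter_slide between -0.005 and 0.005 m/s and value of joint slit_slide between -0.004 and 0.004 m); the robot touches nothing.
It fails at once if the other changer's slide is moved off its stop (value of joint slit_slide above 0.006 m or value of joint slit_slide below -0.006 m).
It also fails if it takes over 29 s, if anything falls off the work surface, if the arm or the gripper's body presses on something with over 40 N, if the wrist force passes 120 N, or if a joint passes its speed limit or range.

## Working session

There is one attempt and no reset: what is moved stays moved. The work goes in short steps, Python scripts to look and compute and a tool call to move; the robot and the scene stay as the last step left them, time stands still between calls to the robot, and variables do not carry over. Pictures are saved under pics/ and viewed, and the job is handed in when it is done.

Besides the shell and the picture viewer there is one more tool, called after "Call:" as name(argument=value, ...), one argument or row to a line, values as JSON. step_arm: Moves the arm, as the interface text tells. Its arguments: {"type":"object","properties":{"increments":{"type":"string"},"grip_force":{"type":"number"}},"required":["increments"]}

```bash
mkdir -p pics
python3 - <<'E'
from bench import env, read_camera, boxes_of, spot_point
import cv2,numpy as np
np.set_printoptions(precision=3,suppress=True)
o=env.get_obs();print(o['clock'],o['eef_pos'],o['tcp_rot'],o['finger_gap'],env.pinch_z)
for n in ['top','side']:
    p=read_camera(n)
    cv2.imwrite(f'pics/{n}1.png',p['image'][:,:,::-1])
    R,t=np.array(p['R']),np.array(p['t'])
    print(n,p['K'],R,t)
    for th,f in [('filter_grip',spot_point),('filter_slide',boxes_of),('filter_tab',boxes_of),('slit_slide',boxes_of),('filter_slide',spot_point),('slit_slide',spot_point),('filter_tab',spot_point)]:
        for d in f(th,p)[:3]:
            print(n,f.__name__,th,d['score'],R.T@(np.array(d['xyz'])-t))
E
```

```text
0.0 [233.713 525.088 230.688] [[ 0.407  0.914 -0.001]
 [ 0.914 -0.407 -0.001]
 [-0.001 -0.    -1.   ]] 0.9997256926621051 -18.700000000000003
top [[489.397   0.    317.031]
 [  0.    489.397 245.386]
 [  0.      0.      1.   ]] [[ 0.022 -1.    -0.005]
 [-0.994 -0.022 -0.103]
 [ 0.103  0.007 -0.995]] [-16.255 489.091 921.2  ]
top call filter_grip 0.58 [ 462.225 -203.026   56.436]
top call filter_slide 0.81 [ 491.518 -185.223   23.184]
top call filter_tab 0.43 [ 459.665 -183.178   56.608]
top call slit_slide 0.97 [531.641 146.244  24.647]Traceback (most recent call last):
  File "<stdin>", line 11, in <module>
ValueError: it knows: filter_grip
```

Run:
```python
from bench import env, read_camera, boxes_of, spot_point
import cv2,numpy as np
np.set_printoptions(precision=3,suppress=True)
for n in ['side']:
    p=read_camera(n)
    cv2.imwrite(f'pics/{n}1.png',p['image'][:,:,::-1])
    R,t=np.array(p['R']),np.array(p['t'])
    print(n,p['K'],R,t)
    for th,f in [('filter_grip',spot_point),('filter_slide',boxes_of),('filter_tab',boxes_of),('slit_slide',boxes_of)]:
        for d in f(th,p)[:3]:
            print(n,th,d['score'],R.T@(np.array(d['xyz'])-t))
```

```text
side [[445.505   0.    320.763]
 [  0.    445.505 239.752]
 [  0.      0.      1.   ]] [[ 0.983 -0.185 -0.011]
 [-0.121 -0.594 -0.795]
 [ 0.141  0.783 -0.606]] [-459.443   96.09   830.22 ]
side filter_grip 0.93 [ 461.261 -201.467   56.753]
side filter_slide 0.9 [ 471.735 -190.476   17.777]
side filter_tab 0.7 [ 455.546 -185.019   59.678]
side slit_slide 0.95 [506.643 145.068  31.971]
```

View pics/top1.png

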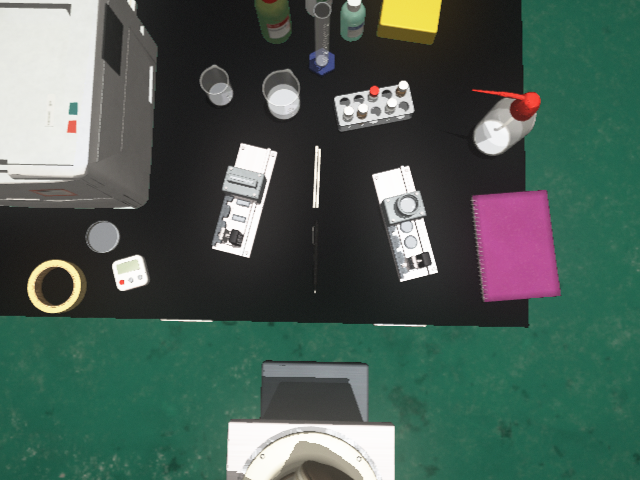

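View pics/side1.png

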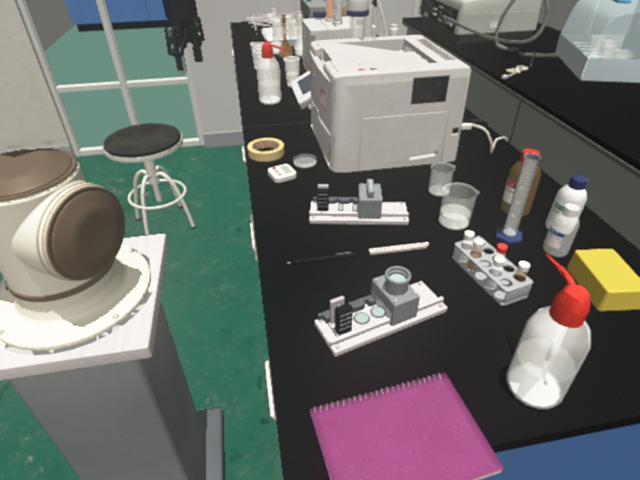

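Run:
```python
from bench import read_camera
import cv2,numpy as np
np.set_printoptions(precision=3,suppress=True)
p=read_camera('top');im=p['image'][:,:,::-1]
c=cv2.resize(im[155:290,355:455],None,fx=5,fy=5,interpolation=cv2.INTER_CUBIC)[:,:]
c=cv2.resize(c,(444,600));cv2.imwrite('pics/top_z.png',c)
q=read_camera('side')
s=cv2.resize(q['image'][255:360,305:455,::-1],None,fx=5,fy=5,interpolation=cv2.INTER_CUBIC);cv2.imwrite('pics/side_z.png',s)
# white base min area rect
m=((im.min(2)>120)).astype(np.uint8);M=np.zeros_like(m);M[155:290,365:445]=m[155:290,365:445]
cs,_=cv2.findContours(M,0,2);allp=np.vstack([c for c in cs if cv2.contourArea(c)>10])
hull=cv2.convexHull(allp)
box=cv2.boxPoints(cv2.minAreaRect(hull));print(box)
K,R,t=map(np.array,(p['K'],p['R'],p['t']))
C=-R.T@t
def w(u,v,z):
    d=R.T@np.linalg.inv(K)@[u,v,1];return C+d*(z-C[2])/d[2]
W=[w(u,v,12) for u,v in box];print(np.array(W))
for i in range(4):
    d=W[(i+1)%4]-W[i];print(np.hypot(*d[:2]),np.degrees(np.arctan2(d[1],d[0])))
```

```text
[[370.89  173.418]
 [411.91  162.319]
 [441.37  271.194]
 [400.35  282.294]]
[[ 636.943 -109.405   12.   ]
 [ 661.251 -190.891   12.   ]
 [ 445.411 -248.701   12.   ]
 [ 422.082 -168.981   12.   ]]
85.0336634817721 -73.38944294505139
223.44839776509676 -165.00577324921903
83.06315830261211 106.31090393431852
222.96714722361276 15.497534760786305
```

View pics/top_z.png

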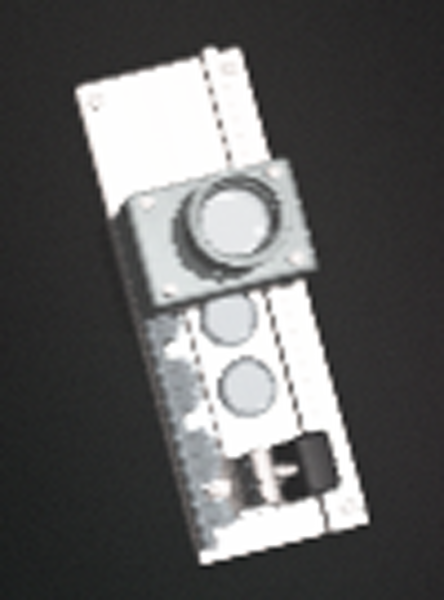

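View pics/side_z.png

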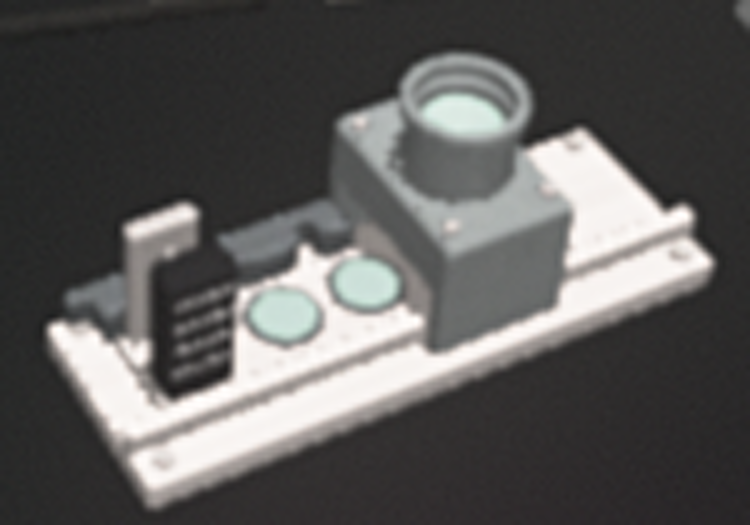

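Call:
step_arm(
  increments="2 -6 -0.5 0.06 1;4 -12 -1 0.12 1;6 -18 -1 0.18 1;8 -24 -1 0.24 1;10 -30 -1 0.3 1;12 -36 -1 0.36 1;14 -42 -1 0.42 1;16 -48 -1 0.48 1;18 -54 -1 0.54 1;20 -60 -1 0.6 1;21.5 -66 -2 0.65 1;22.8 -72.7 -3 0.69 1;22.8 -72.7 -3 0.69 1;22.8 -72.7 -3 0.69 1",
  grip_force=30,
)

```text
clock: 2.35
eef_pos: [461.7, -202.1, 201.0]
tcp_rot: [[-0.266, 0.964, -0.001], [0.964, 0.266, 0.001], [0.001, -0.0, -1.0]]
force: [0.6, -0.3, -0.5]
finger_gap: 1.0
```

```bash
cat > w.py <<'E'
from bench import env, read_camera, boxes_of, spot_point
import cv2,numpy as np,sys
np.set_printoptions(precision=3,suppress=True)
o=env.get_obs();p=read_camera('wrist');cv2.imwrite(f'pics/{sys.argv[1]}.png',p['image'][:,:,::-1])
print(o['clock'],o['qpos'],o['eef_pos'],o['finger_gap'],o['force']);print(o['tcp_rot'])
T=np.array(p['tool_from_camera']);Rt=np.array(o['tcp_rot']);pos=np.array(o['eef_pos'])
K=np.array(p['K']);np.savez('pics/'+sys.argv[1],T=T,Rt=Rt,pos=pos,K=K,im=p['image'])
print(T,K)
for th,f in [('filter_grip',spot_point),('filter_slide',boxes_of),('filter_tab',boxes_of)]:
    for d in f(th,p)[:2]:
        x=T@np.append(d['xyz'],1);print(th,d['score'],Rt@x[:3]+pos)
E
python3 w.py w1
```

```text
2.35 [-0.566  0.015  1.645  0.     1.482 -2.406] [ 461.688 -202.087  200.958] 0.9999042026268539 [ 0.586 -0.301 -0.456]
[[-0.266  0.964 -0.001]
 [ 0.964  0.266  0.001]
 [ 0.001 -0.    -1.   ]]
[[   1.      -0.001   -0.001   -0.098]
 [   0.001    0.963    0.268  -66.601]
 [   0.      -0.268    0.963 -142.979]
 [   0.       0.       0.       1.   ]] [[424.603   0.    319.973]
 [  0.    424.603 238.276]
 [  0.      0.      1.   ]]
filter_grip 0.86 [ 459.422 -198.738   49.285]
filter_slide 0.83 [ 493.282 -185.361   19.061]
filter_tab 0.56 [ 456.931 -187.189   65.973]
```

View pics/w1.png

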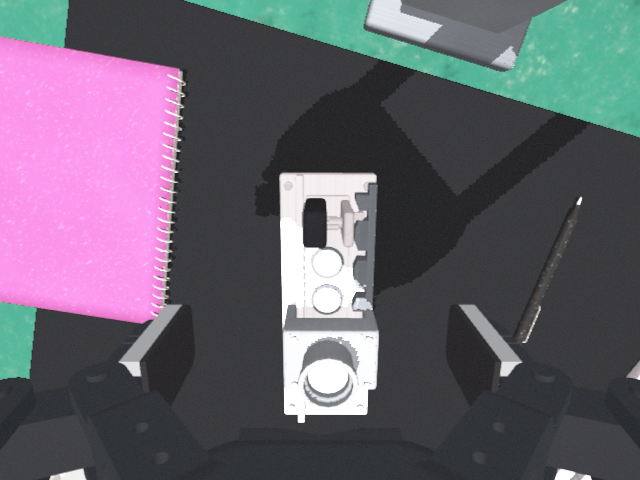

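Run:
```python
import numpy as np,cv2
d=np.load('pics/w1.npz');im=d['im']
c=cv2.resize(im[160:280,260:400,::-1],None,fx=5,fy=5,interpolation=cv2.INTER_NEAREST);cv2.imwrite('pics/w1z.png',c)
```

```text
(no output)
```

View pics/w1z.png

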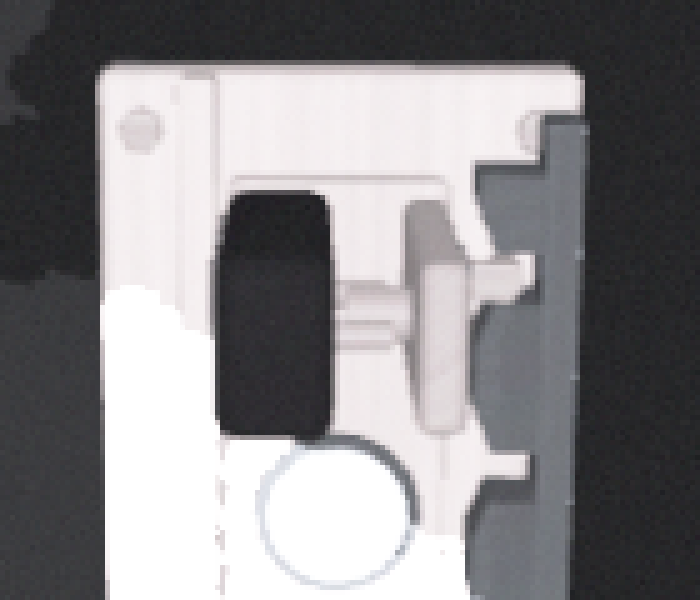

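```bash
cat > proj.py <<'E'
import numpy as np
np.set_printoptions(precision=2,suppress=True)
def proj(name,u,v,z):
    d=np.load(f'pics/{name}.npz');T,Rt,pos,K=d['T'],d['Rt'],d['pos'],d['K']
    C=Rt@T[:3,3]+pos; r=Rt@T[:3,:3]@np.linalg.inv(K)@[u,v,1]
    W=C+r*(z-C[2])/r[2]; return W, Rt.T@(W-pos)
E
python3 - <<'E'
from proj import *
for n,u,v,z in [('bL top',303,212.4,72),('bL bot',303,247.4,72),('bR',327,247.4,72),('tabR top',353.6,212.4,71),('tabR bot',353.6,246.6,71)
 ,('baseTL',280,173.5,12),('baseTR',376.5,173.5,12),('baseL2',282,312,12),('gateTL',283.5,332,62),('gateTR',378,332,62)]:
    W,t=proj('w1',u,v,z);print(n,W,t)
E
```

```text
bL top [ 456.34 -215.25   72.  ] [-11.35  -8.6  128.95]
bL bot [ 479.44 -209.15   72.  ] [-11.62  15.29 128.94]
bR [ 475.18 -193.68   72.  ] [  4.43  15.3  128.95]
tabR top [ 447.75 -183.23   71.  ] [ 21.81  -8.36 129.98]
tabR bot [ 470.19 -176.53   71.  ] [ 22.28  15.06 129.97]
baseTL [ 444.17 -239.35   12.  ] [-31.38 -26.72 188.95]
baseTR [ 424.23 -166.93   12.  ] [ 43.74 -26.66 189.  ]
baseL2 [ 557.82 -209.35   12.  ] [-32.72  90.82 188.89]
gateTL [ 548.94 -206.01   62.  ] [-27.1   83.12 138.9 ]
gateTR [ 530.53 -139.13   62.  ] [ 42.27  83.18 138.95]
```

Call:
step_arm(
  increments="0.25 0.2 -4 0 1;0.25 0.2 -9 0 1;0.25 0.2 -13 0 1;0.25 0.2 -16.6 0 0.65;0.25 0.2 -16.6 0 0.55;0.25 0.2 -16.6 0 0.55;0.25 0.2 -16.6 0 0.55",
  grip_force=30,
)

```text
clock: 3.42
eef_pos: [465.2, -200.0, 37.0]
tcp_rot: [[-0.268, 0.963, 0.002], [0.963, 0.268, -0.002], [-0.002, 0.002, -1.0]]
force: [0.7, -0.2, 0.1]
finger_gap: 0.547
```

```bash
python3 w.py w2
```

```text
3.425 [-0.558  0.158  1.843 -0.     1.137 -2.401] [ 465.174 -200.004   37.027] 0.5471670241760479 [ 0.655 -0.188  0.148]
[[-0.268  0.963  0.002]
 [ 0.963  0.268 -0.002]
 [-0.002  0.002 -1.   ]]
[[   1.      -0.001   -0.001   -0.102]
 [   0.001    0.963    0.268  -66.601]
 [   0.      -0.268    0.963 -142.976]
 [   0.       0.       0.       1.   ]] [[424.603   0.    319.973]
 [  0.    424.603 238.276]
 [  0.      0.      1.   ]]
filter_grip 0.95 [ 461.275 -200.742   54.91 ]
filter_tab 0.78 [ 458.652 -187.024   62.672]
```

View pics/w2.png

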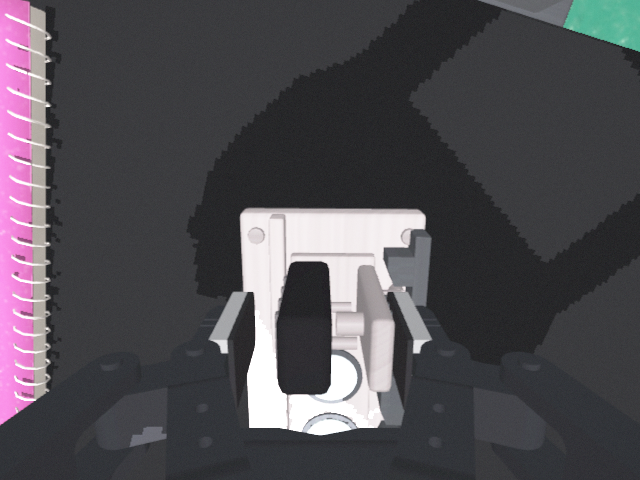

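Run:
```python
from proj import *
for n,u,v,z in [('bL bot',278,392,72),('bL top',278,314,72),('tabR bot',392.5,388,71),('tabR top',390,320,71)]:
    W,t=proj('w2',u,v,z);print(n,W,t)
```

```text
bL bot [ 478.35 -209.27   72.  ] [-12.53  10.27 -34.93]
bL top [ 454.05 -215.32   72.  ] [-11.85 -14.77 -34.98]
tabR bot [ 468.64 -176.95   71.  ] [ 21.21   9.58 -34.  ]
tabR top [ 447.87 -184.5    71.  ] [ 19.51 -12.45 -34.04]
```

Call:
step_arm(
  increments="0 0 0 0 0.4;0 0 0 0 0.3;0 0 0 0 0.2;0 0 0 0 0.2;0 0 0 0 0.2",
  grip_force=30,
)

```text
clock: 4.25
eef_pos: [464.6, -200.1, 35.7]
tcp_rot: [[-0.268, 0.964, 0.001], [0.964, 0.268, -0.001], [-0.001, 0.001, -1.0]]
force: [-0.5, -2.0, 6.5]
finger_gap: 0.295
```

```bash
python3 w.py w3
```

```text
4.25 [-0.559  0.16   1.844 -0.     1.136 -2.4  ] [ 464.626 -200.058   35.672] 0.29487464655045875 [-0.506 -1.986  6.46 ]
[[-0.268  0.964  0.001]
 [ 0.964  0.268 -0.001]
 [-0.001  0.001 -1.   ]]
[[   1.      -0.001   -0.001   -0.1  ]
 [   0.001    0.963    0.268  -66.601]
 [   0.      -0.268    0.963 -142.978]
 [   0.       0.       0.       1.   ]] [[424.603   0.    319.973]
 [  0.    424.603 238.276]
 [  0.      0.      1.   ]]
filter_grip 0.78 [ 462.472 -200.025   50.966]
filter_slide 0.68 [ 464.016 -199.279   56.834]
filter_tab 0.73 [ 455.757 -192.524   68.5  ]
```

View pics/w3.png

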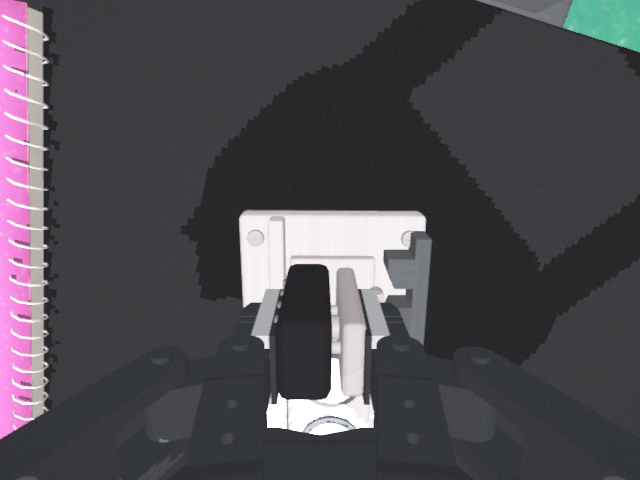

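Call:
step_arm(
  increments="0.2 0.05 0 0 0.2;0.5 0.14 0 0 0.2;0.8 0.22 0 0 0.2;1.1 0.3 0 0 0.2;1.4 0.38 0 0 0.2;1.6 0.44 0 0 0.2;1.6 0.44 0 0 0.2",
  grip_force=30,
)

```text
clock: 5.32
eef_pos: [480.8, -195.6, 35.6]
tcp_rot: [[-0.268, 0.964, 0.001], [0.964, 0.268, -0.001], [-0.001, 0.001, -1.0]]
force: [1.3, -0.9, 5.3]
finger_gap: 0.292
```

```bash
python3 w.py w4
```

```text
5.325 [-0.535  0.186  1.814 -0.     1.141 -2.377] [ 480.773 -195.64    35.649] 0.2916129108502816 [ 1.257 -0.924  5.286]
[[-0.268  0.964  0.001]
 [ 0.964  0.268 -0.001]
 [-0.001  0.001 -1.   ]]
[[   1.      -0.001   -0.001   -0.101]
 [   0.001    0.963    0.268  -66.601]
 [   0.      -0.268    0.963 -142.978]
 [   0.       0.       0.       1.   ]] [[424.603   0.    319.973]
 [  0.    424.603 238.276]
 [  0.      0.      1.   ]]
filter_slide 0.72 [ 477.87  -191.755   60.264]
filter_tab 0.9 [ 473.064 -187.366   70.816]
```

View pics/w4.png

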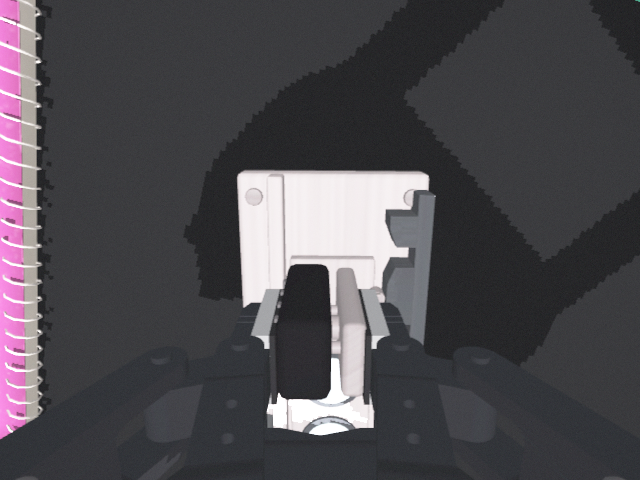

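The slide runs with the grip, which hasn't shifted between the pads. I'll push the rest of the stop.

Call:
step_arm(
  increments="0.3 0.08 0 0 0.2;0.6 0.17 0 0 0.2;0.9 0.25 0 0 0.2;1.2 0.33 0 0 0.2;1.47 0.41 0 0 0.2;1.47 0.41 0 0 0.2;1.47 0.41 0 0 0.2",
  grip_force=30,
)

```text
clock: 6.4
eef_pos: [495.4, -191.7, 35.7]
tcp_rot: [[-0.268, 0.964, 0.001], [0.964, 0.268, -0.001], [-0.001, 0.001, -1.0]]
force: [2.5, -3.7, 5.0]
finger_gap: 0.295
```

```bash
python3 w.py w5
```

```text
6.4 [-0.514  0.209  1.786 -0.     1.146 -2.356] [ 495.429 -191.68    35.672] 0.29526479191492344 [ 2.508 -3.687  5.032]
[[-0.268  0.964  0.001]
 [ 0.964  0.268 -0.001]
 [-0.001  0.001 -1.   ]]
[[   1.      -0.001   -0.001   -0.101]
 [   0.001    0.963    0.268  -66.601]
 [   0.      -0.268    0.963 -142.978]
 [   0.       0.       0.       1.   ]] [[424.603   0.    319.973]
 [  0.    424.603 238.276]
 [  0.      0.      1.   ]]
filter_grip 0.66 [ 492.641 -192.754   49.366]
filter_slide 0.65 [ 492.284 -188.476   62.143]
filter_tab 0.79 [ 487.149 -184.697   70.692]
```

View pics/w5.png

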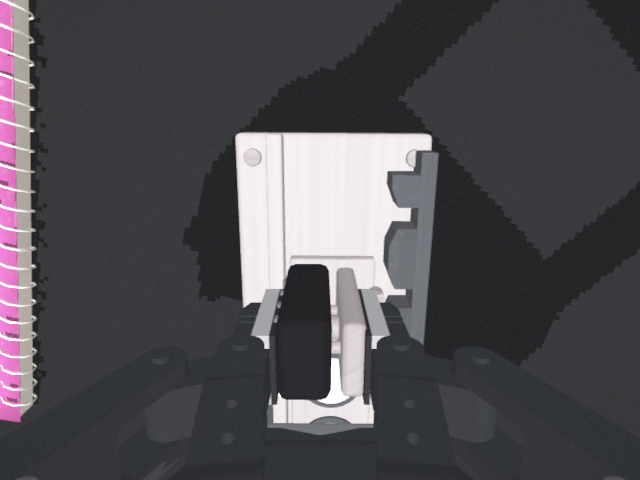

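Call:
step_arm(
  increments="0 0 0 0 0.4;0 0 0 0 0.5;0 0 0 0 0.6;0 0 0 0 0.8;0 0 0 0 0.8;0 0 3 0 0.8;0 0 7 0 0.9;0 0 12 0 1;0 0 16.5 0 1;0 0 16.5 0 1;0 0 16.5 0 1",
)

```text
clock: 7.98
eef_pos: [494.8, -191.1, 199.6]
tcp_rot: [[-0.268, 0.963, -0.0], [0.963, 0.268, 0.0], [0.0, -0.0, -1.0]]
force: [0.1, 0.6, -0.1]
finger_gap: 1.001
```

```bash
python3 w.py w6
python3 - <<'E'
import numpy as np,cv2
im=np.load('pics/w6.npz')['im']
cv2.imwrite('pics/w6z.png',cv2.resize(im[120:260,250:410,::-1],None,fx=4,fy=4,interpolation=cv2.INTER_NEAREST))
E
```

```text
7.975 [-0.514  0.071  1.589 -0.     1.482 -2.356] [ 494.818 -191.121  199.627] 1.001238857222877 [ 0.094  0.58  -0.135]
[[-0.268  0.963 -0.   ]
 [ 0.963  0.268  0.   ]
 [ 0.    -0.    -1.   ]]
[[   1.      -0.001   -0.001   -0.1  ]
 [   0.001    0.963    0.268  -66.602]
 [   0.      -0.268    0.963 -142.979]
 [   0.       0.       0.       1.   ]] [[424.603   0.    319.973]
 [  0.    424.603 238.276]
 [  0.      0.      1.   ]]
filter_slide 0.56 [ 505.158 -181.028   18.613]
filter_tab 0.65 [ 488.183 -177.839   70.765]
```

View pics/w6z.png

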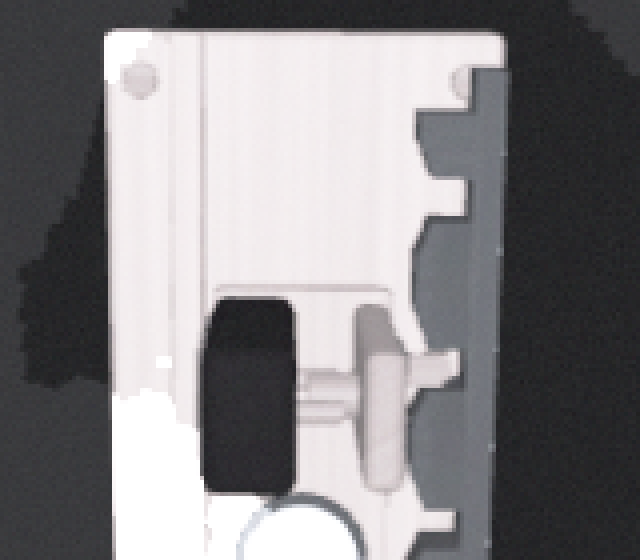

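Run:
```python
from proj import *
a,_=proj('w6',300.3,243,72);b,_=proj('w6',351.5,242.3,71);print(a,b,np.linalg.norm(a-b))
print('travel',a-[479.44,-209.15,72],np.linalg.norm(a-[479.44,-209.15,72]))
from bench import env,read_camera,boxes_of
import cv2
p=read_camera('top');R,t=p['R'],p['t'];d=boxes_of('slit_slide',p);print(d and np.array(R).T@(np.array(d[0]['xyz'])-t))
print(env.get_obs()['clock']); env.hand_in()
```

```text
[ 509.73 -200.77   72.  ] [ 500.45 -168.02   71.  ] 34.05399141084543
travel [30.29  8.38  0.  ] 31.4274450598251
[532.88 147.87  25.89]
8.275
the job is handed in; nothing more can be done
```

I squeezed the latch tab on the round-window changer, pushed the slide one stop into the gate, let go, lifted clear and handed the job in at 8.3 s. `hand_in` gives no verdict, so the result rests on these last checks:

- **Squeeze:** the jaws closed to about 25 mm, against 26 mm over block and squeezed tab. That puts the tab fully in, and it stayed so for the whole push.
- **Slide position:** the arm moved about 32.0 mm while gripping. The wrist pictures from before and after show 31.4 mm of slide travel, within the 3 mm allowed around 32 mm. The pawl shows in the second of the three notches.
- **Tab sprung out:** block and tab measure 34.1 mm across their outer faces, against 34 mm expected with the tab out.
- **Other changer:** its slide was found at (533, 148) mm, against (532, 146) mm at the start. That difference is within the detector's error of about 4 mm, and the arm stayed at least 200 mm above the bench when passing that side.
- **Robot clear:** the gripper is open with the TCP 200 mm over the bench, and the wrist force is near zero.

No check failed. The network did not report the grip point in the final picture, so I measured the slide from the block and tab edges instead.

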